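# Set the slotted bracket to its mark and clamp it

### The job

On the aluminium test rig, slide the black slotted bracket along its slots until its yellow pointer stands on the red mark on the scale, and only then tighten the orange T-handle clockwise fully to its stop, so that the bracket is still on the mark at the end. Leave the bottle, the motor and the screwdriver where they are.

Things in the scene. Friction and masses are not known exactly. Their poses are not given: they have to be found in the camera images.
- rig: Fixed aluminium-profile rig, 230 (x) by 440 (y) mm; origin: centre of its underside; x away from the robot at yaw 0, y along its length, z up. It carries a grey bed, 170 mm up the slope and 350 mm along y, sloping 35 degrees: it rises away from the robot, its face looks up and towards the robot (-x). The middle of the bed's face is 100 mm straight above the origin.
- crossbar (a point): Middle of the rig's fixed 20 by 20 mm crossbar, 380 mm long along the rig's y, above the bed's upper part; axes as the rig. Its ends stand on 30 mm square uprights, 224 mm high, at the rig's y = -205 and +205 mm. A vertical gripper over the handle may strike the bar; a tool square to the bed (leaning back 35 degrees towards the robot) clears it.
- bracket (a joint): How far the bracket has slid, m: 0 to 0.08, growing towards the rig's +y. It needs about 4 N and stays where it is left. The bracket: a black plate 110 (up the slope) by 200 (along y) by 6 mm lying on the bed, with two slots along y and a blue upright flange near its +y end.
- flange (a point): Middle of the top edge of the bracket's blue flange, the part to hold or push: 14 mm thick (y), 60 mm along the slope (x), 40 mm high above the plate, square to the bed. Axes: x up the slope, y the sliding direction, z square to the bed, outwards.
- pointer (a point): Tip of the 4 mm wide yellow pointer at the middle of the bracket's lower edge (robot side); axes as flange.
- mark (a point): Centre of the red tape mark, 8 mm wide along y, 24 mm up the slope, flat on the white scale just below the bracket's lower edge; axes parallel to the rig's. It is fixed, 18 to 75 mm to the +y side of the pointer at the start. On the mark: pointer and mark have the same y in the rig's frame (the tip may stand anywhere in the red).
- handle (a point): Middle of the top of the orange T-handle on the stud through the bracket's upper slot: a bar 70 mm long (x), 14 thick (y), 28 high (z). Axes turn with it; z is the turning axis, square to the bed, outwards. The bar's underside is 28 mm, the bracket plate's top 38 mm below this point along z. The handle does not move as the bracket slides; its axis is 90 mm or more from the flange.
- clamp (a joint): Angle of the T-handle, rad: 0 loose, growing clockwise seen from outside along its axis, up to the stop at 1.3 (tight). At 0 the bar points 0.65 rad anticlockwise of straight up the slope, at 1.3 as much clockwise of it. It starts between 0 and 0.25, needs about 0.2 N m and stays where it is left. It does not lock the bracket against a hard push.
- bottle: Bystander: blue bottle, 70 mm across, 190 mm high, standing beside the rig's +y end; origin at the centre of its base.
- motor: Bystander: black round motor with aluminium end rings, 60 mm across, 110 mm high with its shaft, standing beside the rig's -y end; origin at the centre of its base.
- screwdriver: Bystander: screwdriver 180 mm long lying in front of the rig's +y end.

How it is judged:
On the way, in this order (a step that is already met when the one before it is completed fails the run):
1. the bracket stands still with its pointer on the red mark (within 4 mm) while the clamp is still loose (y of pointer in the frame of mark between -0.004 and 0.004 m and velocity of joint bracket between -0.004 and 0.004 m/s and value of joint clamp below 0.6 rad), for 0.2 s.
2. the T-handle is turned clockwise to its stop (value of joint clamp above 1.15 rad), for 0.1 s.
At the end, for the whole second after the job is handed in: The pointer is within 4 mm of the middle of the red mark along the rig, at rest, and the T-handle is at its stop (1.15 rad or more of 1.3) (y of pointer in the frame of mark between -0.004 and 0.004 m and value of joint clamp above 1.15 rad and velocity of joint bracket between -0.004 and 0.004 m/s); the robot touches nothing.
It fails at once if the bottle, motor or screwdriver is shifted by more than 20 mm (distance of any of bottle, motor, screwdriver from where it was at the start of the episode above 0.02 m).
It fails at once if the bottle or motor is knocked over (angle between any of bottle, motor's own z axis and vertical above 0.5 rad).
It also fails if it takes over 50 s, if anything falls off the work surface, if the arm or the gripper's body presses on something with over 40 N, if the wrist force passes 120 N, or if a joint passes its speed limit or range.

### The arm

A 6-joint arm with a two-finger parallel gripper is mounted at the origin on the work surface. World frame = base frame: x ahead of the robot, y to its left, z up, the work surface at z = 0. Lengths are in m, angles in rad, forces in N, time in s.
With the tool pointing down it reaches from about 0.35 to 0.95 m from the base axis. Payload 17.4 kg.
Tool frame: the origin (TCP) lies on the centre line of the jaws, within the pads' length; the fingertips stand 25 mm ahead of it and the grasp point (between the pads) lies 6 mm ahead of it; z points along the fingers, y is the direction in which the jaws open and shut (so a half turn about z gives the same grasp; the last joint's range is limited). The gripper opens to 93 mm and grips with 3 to 60 N. Pads are 15 mm wide; open, the fingers measure 128 mm over their backs; the gripper's body (75 mm by 188 mm) begins 65 mm behind the grasp point.
Start: joints at [-1.283, 0.116, 1.442, -0, 1.584, -0.038], TCP at [0.216, -0.64, 0.213] pointing down, gripper open.
Joint ranges: [-2.83, 2.83], [-0.83, 2.19], [0.07, 2.5], [-1.14, 4.28], [0.01, 3], [-2.97, 2.97]. Speed limits (rad/s): [1.89, 1.89, 2.22, 3.14, 3.14, 3.14].

### API

Orientations are given as a unit quaternion [x, y, z, w].
In Python, from cell import r gives the robot as it stands.
- The arm moves only by the tool arm_command, never from a script. Its argument "series" is a list that holds one entry, the list of rows, each a list of 5 numbers: the shift along the world's x, y, z in m, then the turn about the world's z in degrees, then the closure, from 0 (fully open) to 1 (shut). A call has 1 to 8 rows; each row is the pose to reach, as a shift and turn from the pose commanded when the call began; what a row does not reach only later rows make up. A row lasts 1/8 s, in which the tool goes at most 62.5 mm and 10.7 degrees, less where a joint would pass 70% of its speed; a pose out of reach is approached as far as the arm can. A call with a gripper value outside its range is refused whole. The fingers move at their own pace and stop on an object; the grip force is fixed at half the most. Time passes only in rows, so rows that repeat a pose let the fingers close. It gives the time, the measured TCP pose, the force and the opening at its end, in the units of the state.
- r.state(): the state, without advancing time (a new reading comes with each control period).
- r.camera(name): name is "scene" or "top" or "wrist"; returns (picture, depth): 480x640x3 uint8, red, green, blue; 480x640 float32, m along the optical axis (not along the pixel's ray), 0 where there is no reading.
- r.calibration(name): a dict with "fx", "fy", "cx", "cy" (pixels), "pose" (4x4, takes a point from camera to world coordinates). Camera axes: x right, y up, looking along -z (the intrinsics and any distortion apply to the point x, -y, -z); pixel columns grow to the right and rows downward; lengths in m; the calibration is good to about 2 mm. A picture is of the moment at which its call begins: read the wrist's pose just before it. calibration takes no time and is no camera call; for the wrist camera it gives the pose at the moment of the call.
- r.finish_job(): hands the job in, once; it reports no verdict.
The state is a dict: "time": time; "q": joint angles; "qd": joint speeds; "tau": joint torques, N m; "position": TCP position; "tool_rot": TCP orientation; "wrist_force": force on the tool from outside, world axes, zero at the start; "torque": the same for the moment, N m; "width": opening from 0.0 (shut) to 1.0 (fully open).
Only numpy, scipy, OpenCV 4.12 (cv2) and the standard library are available. Lean on these libraries where they do the work, as an engineer would, in place of code of your own. Each camera call takes 0.05 s, during which the arm holds its last target.

## Working session

There is one attempt and no reset: what is moved stays moved. The work goes in short steps, Python scripts to look and compute and a tool call to move; the robot and the scene stay as the last step left them, time stands still between calls to the robot, and variables do not carry over. Pictures are saved under pics/ and viewed, and the job is handed in when it is done.

Besides the shell and the picture viewer there is one more tool, called after "Call:" as name(argument=value, ...), one argument or row to a line, values as JSON. arm_command: Moves the arm, as the interface text tells. Its arguments: {"type":"object","properties":{"series":{"type":"array"}},"required":["series"]}

```bash
ls; mkdir -p pics
python3 - <<'E'
from cell import r
import cv2,numpy as np
print(r.state())
for n in("scene","top"):
    p,d=r.camera(n); np.savez(f"pics/{n}0.npz",p=p,d=d)
    cv2.imwrite(f"pics/{n}0.png",p[:,:,::-1]); print(n,r.calibration(n))
E
```

```text
pics
{'time': 0.0, 'q': array([-1.28279213e+00,  1.16471897e-01,  1.44224674e+00,  3.04954978e-05,
        1.58402120e+00, -3.78151229e-02]), 'qd': array([-0.00026496,  0.00100073, -0.00016956,  0.00042088, -0.00171904,
        0.00168748]), 'tau': array([-4.52044687e-04, -7.21270466e+01, -6.22606158e+01,  7.81206088e-02,
        2.38472410e-02, -3.55723148e-05]), 'position': array([ 0.2159881 , -0.63928766,  0.2127262 ]), 'tool_rot': array([ 9.86759349e-01,  1.62190190e-01, -5.64386982e-05, -5.71011017e-04]), 'wrist_force': array([1.01843944, 0.41101027, 1.55338155]), 'torque': array([ 0.04256563, -0.02274537,  0.03499147]), 'width': 0.997250816448213}
scene {'fx': 555.3348551028492, 'fy': 555.3348551028492, 'cx': 313.8390761284393, 'cy': 243.573298405308, 'pose': array([[ 0.82844202, -0.48019873,  0.28825855,  0.95714827],
       [ 0.56007317,  0.7090379 , -0.42846622, -0.49872624],
       [ 0.0013627 ,  0.51640531,  0.85634321,  1.2086576 ],
       [ 0.        ,  0.        ,  0.        ,  1.        ]])}
top {'fx': 543.1442954664739, 'fy': 543.1442954664739, 'cx': 319.825987374042, 'cy': 240.7701894446105, 'pose': array([[ 0.0256096 ,  0.99776353, -0.06174207,  0.51649974],
       [-0.99960835,  0.02625614,  0.00968305,  0.0339522 ],
       [ 0.0112825 ,  0.06146991,  0.99804517,  1.16138693],
       [ 0.        ,  0.        ,  0.        ,  1.        ]])}
```

View pics/scene0.png

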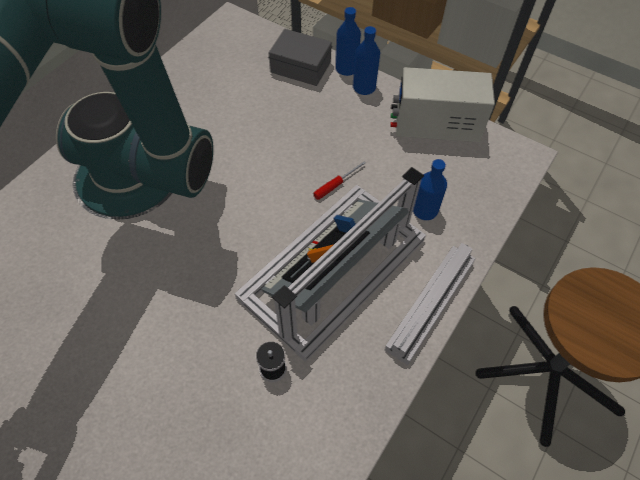

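View pics/top0.png

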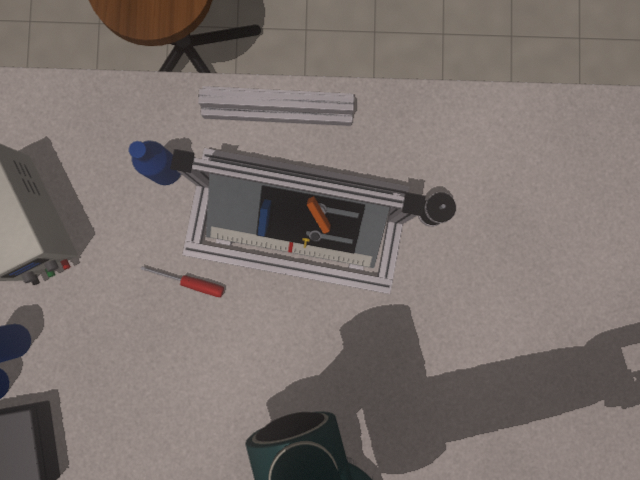

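```bash
cat > h.py <<'E'
import numpy as np,cv2
def pts(d,cal,uv):
    uv=np.atleast_2d(uv).astype(float); z=d if np.ndim(d)<2 else d[uv[:,1].astype(int),uv[:,0].astype(int)]
    c=np.stack([(uv[:,0]-cal['cx'])/cal['fx']*z,-(uv[:,1]-cal['cy'])/cal['fy']*z,-z*np.ones(len(uv))],1)
    return c@cal['pose'][:3,:3].T+cal['pose'][:3,3]
def mask(p,name):
    h=cv2.cvtColor(p,cv2.COLOR_RGB2HSV); H,S,V=[h[...,i].astype(int) for i in range(3)]
    return {'orange':(H>6)&(H<17)&(S>170)&(V>90),'red':((H<5)|(H>174))&(S>150)&(V>80),'yellow':(H>20)&(H<34)&(S>140)&(V>90),'blue':(H>100)&(H<125)&(S>120)&(V>40)}[name]
E
python3 - <<'E'
from cell import r
from h import *
for n in("scene","top"):
    f=np.load(f"pics/{n}0.npz");p,d=f['p'],f['d'];cal=r.calibration(n)
    for c in('orange','red','yellow','blue'):
        k,lab,st,ce=cv2.connectedComponentsWithStats(mask(p,c).astype(np.uint8))
        for i in range(1,k):
            if st[i,4]<5: continue
            v,u=np.where(lab==i); P=pts(d,cal,np.stack([u,v],1)); P=P[d[v,u]>0]
            print(n,c,st[i],ce[i].round(1),np.median(P,0).round(4) if len(P) else None,P.min(0).round(3),P.max(0).round(3))
f=np.load("pics/top0.npz");p=f['p'][140:300,170:460]
cv2.imwrite("pics/topc.png",cv2.resize(p,None,fx=2.7,fy=2.7,interpolation=cv2.INTER_CUBIC)[:,:,::-1])
f=np.load("pics/scene0.npz");p=f['p'][160:370,230:450]
cv2.imwrite("pics/scenec.png",cv2.resize(p,None,fx=2.8,fy=2.8,interpolation=cv2.INTER_CUBIC)[:,:,::-1])
E
```

```text
scene orange [307 245  26  17 183] [317.2 252.6] [0.6184 0.0174 0.1435] [0.598 0.005 0.121] [0.641 0.044 0.165]
scene orange [614 289   4   3   6] [615.7 290. ] [ 1.2884  0.6027 -0.2624] [ 1.284  0.599 -0.267] [ 1.293  0.611 -0.259]
scene red [391 122   6   5  25] [393.2 124.2] [0.5254 0.543  0.0341] [0.518 0.537 0.027] [0.535 0.551 0.039]
scene red [314 176  29  23 268] [327.6 187.2] [0.4899 0.261  0.0212] [0.469 0.219 0.007] [0.508 0.308 0.031]
scene red [312 241   6   3  13] [314.8 241.9] [0.5698 0.082  0.059 ] [0.562 0.077 0.053] [0.579 0.087 0.069]
scene yellow [309 248   4   2   5] [310.2 248.8] [0.5738 0.0524 0.0731] [0.572 0.05  0.066] [0.583 0.055 0.083]
scene blue [ 336    7   44   88 2462] [357.2  54.1] [0.3433 0.661  0.1121] [ 0.244  0.617 -0.004] [0.399 0.718 0.21 ]
scene blue [400  85   2  15  21] [400.5  91.9] [0.5226 0.5643 0.1353] [0.512 0.55  0.125] [0.53  0.584 0.143]
scene blue [ 414  159   33   61 1282] [430.8 191.8] [0.7408 0.3354 0.1133] [0.704 0.318 0.   ] [0.768 0.379 0.194]
scene blue [334 215  21  17 231] [343.8 222.9] [0.6206 0.1258 0.1315] [0.591 0.119 0.
[... 513 characters left out ...]
053  0.0789] [0.573 0.047 0.071] [0.588 0.059 0.085]
top blue [130 142  30  33 452] [141.5 159. ] [0.72   0.3593 0.143 ] [0.701 0.336 0.117] [0.747 0.387 0.195]
top blue [259 209   8  27 131] [262.6 220.4] [0.616  0.1328 0.1418] [0.589 0.126 0.12 ] [0.636 0.14  0.158]
top blue [  0 358   6   4  12] [  2.7 359.8] [0.3335 0.6398 0.0762] [0.33  0.634 0.056] [0.338 0.646 0.087]
top blue [  0 374   3   4   5] [  1.  375.2] [0.2928 0.6725 0.0203] [0.289 0.669 0.015] [0.295 0.675 0.026]
top blue [  0 379   4   6  13] [  1.2 381.8] [0.28   0.667  0.0277] [0.277 0.665 0.021] [0.287 0.67  0.034]
top blue [  0 381   7  17  48] [  2.5 389.8] [0.2629 0.6684 0.0175] [0.245 0.664 0.001] [0.28  0.679 0.032]
```

View pics/topc.png

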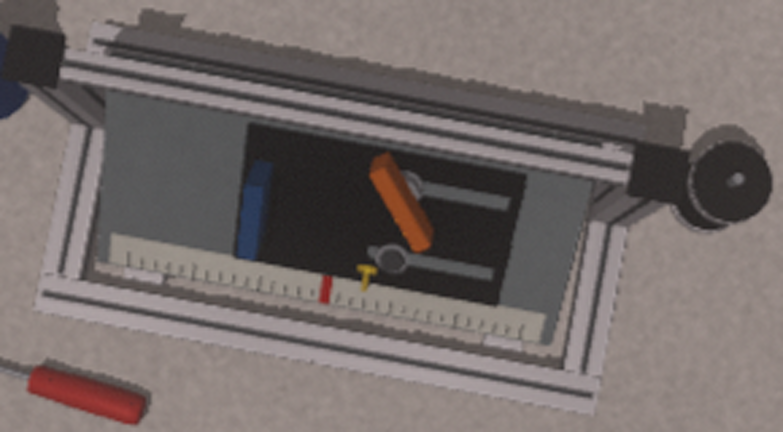

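View pics/scenec.png

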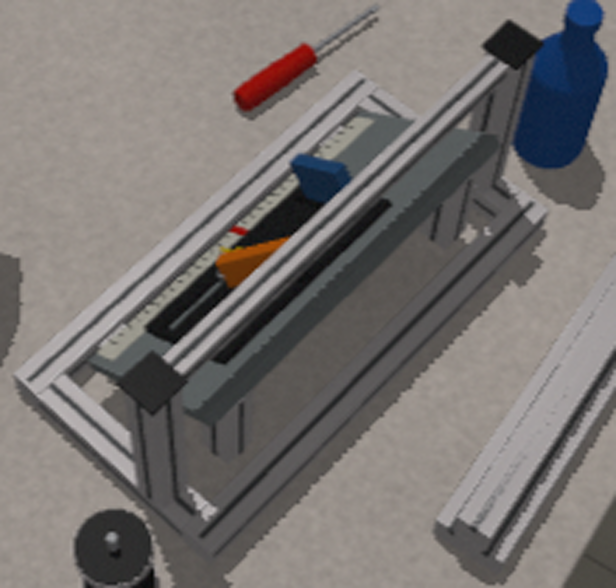

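Run:
```python
from cell import r
from h import *
f=np.load("pics/top0.npz");p,d=f['p'],f['d'];cal=r.calibration("top")
v,u=np.mgrid[140:260,200:400];P=pts(d,cal,np.stack([u.ravel(),v.ravel()],1))
b=P[(P[:,2]>.19)&(P[:,2]<.26)]
print(len(b),np.percentile(b[:,2],[5,50,95]))
l=cv2.fitLine(b[:,:2].astype(np.float32),cv2.DIST_HUBER,0,.01,.01).ravel();print(l)
a=np.arctan2(-l[0],l[1]) if l[1]>0 else np.arctan2(l[0],-l[1]); print("yaw deg",np.degrees(a))
for n,uv in (("capL",(182,161)),("capR",(413,206))): print(n,pts(d,cal,uv))
A,B=pts(d,cal,(182,161))[0],pts(d,cal,(413,206))[0]; print("yaw caps",np.degrees(np.arctan2(-(A-B)[0],(A-B)[1])),np.linalg.norm(A-B))
ex=np.array([np.cos(a),np.sin(a)]);ey=np.array([-np.sin(a),np.cos(a)])
print("bar x range rig-dir",np.percentile(b[:,:2]@ex,[2,50,98]))
for n in("top","scene"):
    f=np.load(f"pics/{n}0.npz");p,d=f['p'],f['d'];cal=r.calibration(n)
    for c in('orange','red','yellow','blue'):
        k,lab,st,ce=cv2.connectedComponentsWithStats(mask(p,c).astype(np.uint8))
        for i in range(1,k):
            if not(255<ce[i][0]<350 and 205<ce[i][1]<260):continue
            vv,uu=np.where(lab==i);Q=pts(d,cal,np.stack([uu,vv],1));X,Y=Q[:,:2]@ex,Q[:,:2]@ey
            R=np.stack([X,Y,Q[:,2]],1)
            print(n,c,R.min(0).round(3),np.median(R,0).round(4),R.max(0).round(3))
            if c in('orange','blue'):
                s=Q[:,2]>-1
                for q in R[np.argsort(R[:,0])][::max(1,len(R)//10)]: print("   ",q.round(3))
# bed plane: grey area left part of bed rows
```

```text
2612 [0.21106096 0.22025357 0.22315137]
[0.15869048 0.9873284  0.6744315  0.06283048]
yaw deg -9.130895
capL [[0.70669216 0.26754683 0.22647844]]
capR [[ 0.63921504 -0.13545981  0.22487196]]
yaw caps -9.505108236056056 0.40861974222889
bar x range rig-dir [0.64688141 0.65568706 0.66669561]
top orange [0.505 0.104 0.134] [0.6111 0.1287 0.1551] [0.64  0.151 1.161]
    [0.505 0.115 1.161]
    [0.592 0.108 0.142]
    [0.597 0.123 0.145]
    [0.601 0.127 0.151]
    [0.606 0.13  0.154]
    [0.611 0.125 0.157]
    [0.615 0.139 0.161]
    [0.62  0.135 0.16 ]
    [0.625 0.132 0.158]
    [0.629 0.142 0.168]
    [0.638 0.147 0.164]
top red [0.505 0.115 0.053] [0.5499 0.1722 0.0606] [0.559 0.175 1.161]
top yellow [0.557 0.139 0.071] [0.5677 0.1445 0.0789] [0.572 0.151 0.085]
top blue [0.505 0.115 0.12 ] [0.5872 0.2286 0.1419] [0.607 0.236 1.161]
    [0.505 0.115 1.161]
    [0.569 0.23  0.127]
    [0.573 0.234 0.134]
    [0.579 0.225 0.135]
    [0.583 0.232 0.138]
    [0.587 0.228 0.141]
    [0.591 0.226 0.147]
    [0.595 0.233 0.148]
    [0.599 0.224 0.147]
    [0.603 0.23  0.15 ]
    [0.607 0.2
[... 314 characters left out ...]
.122 0.154]
    [0.61  0.113 0.14 ]
    [0.613 0.113 0.141]
    [0.615 0.12  0.152]
    [0.619 0.123 0.153]
    [0.624 0.143 0.163]
scene red [0.542 0.166 0.053] [0.5496 0.1714 0.059 ] [0.559 0.176 0.069]
scene yellow [0.556 0.141 0.066] [0.5585 0.1433 0.0731] [0.568 0.145 0.083]
scene yellow [0.568 0.148 0.079] [0.5695 0.15   0.0793] [0.571 0.151 0.08 ]
scene blue [ 0.563 -0.341  0.09 ] [0.5927 0.2218 0.1315] [1.024 0.235 1.209]
    [0.563 0.233 0.122]
    [0.574 0.221 0.117]
    [0.578 0.223 0.111]
    [0.583 0.223 0.09 ]
    [0.588 0.221 0.132]
    [0.593 0.221 0.115]
    [0.597 0.222 0.132]
    [0.602 0.219 0.148]
    [0.606 0.222 0.124]
    [0.611 0.225 0.151]
    [ 1.024 -0.341  1.209]
```

Call:
arm_command(
  series=[
    [[0,0,0.06,0,0],[0,0,0.12,0,0],[0.03,0.06,0.12,-4,0],[0.06,0.12,0.12,-8,0],[0.09,0.18,0.12,-12,0],[0.12,0.24,0.12,-16,0],[0.15,0.3,0.12,-20,0],[0.18,0.36,0.12,-28,0]],
  ],
)

```text
time: 1.1
position: [0.3841, -0.3021, 0.3333]
tool_rot: [0.997, -0.083, 0.0, -0.0]
wrist_force: [0.5, -0.3, 0.2]
width: 1.001
```

```bash
python3 -c "
from cell import r
s=r.state();print(s['time'],s['position'],s['tool_rot'],s['wrist_force'])"
```

```text
1.1 [ 0.38411487 -0.30214     0.33325435] [ 9.96528455e-01 -8.32528432e-02  9.46813268e-06 -5.78268683e-05] [ 0.49966539 -0.33404547  0.1585869 ]
```

Call:
arm_command(
  series=[
    [[0.025,0.05,0,0,0],[0.05,0.1,0,0,0],[0.08,0.155,0,0,0],[0.11,0.21,0,0,0],[0.14,0.265,0,0,0],[0.17,0.32,0,0,0],[0.2,0.375,0,0,0],[0.215,0.41,-0.01,0,0]],
  ],
)

```text
time: 2.1
position: [0.5996, 0.1085, 0.3231]
tool_rot: [0.997, -0.081, -0.0, -0.0]
wrist_force: [0.6, -0.9, 0.1]
width: 0.998
```

Call:
arm_command(
  series=[
    [[0,0,-0.03,0,0],[0,0,-0.05,0,0],[0,0,-0.06,0,0],[0,0,-0.06,0,0]],
  ],
)

```text
time: 2.6
position: [0.5986, 0.1054, 0.2634]
tool_rot: [0.997, -0.082, -0.0, 0.0]
wrist_force: [-0.4, 0.3, 0.1]
width: 1.003
```

Run:
```python
from cell import r
from h import *
s=r.state();print(s['time'],s['position'],s['tool_rot'],s['wrist_force'])
cal=r.calibration("wrist");p,d=r.camera("wrist");np.savez("pics/w1.npz",p=p,d=d)
print(cal)
cv2.imwrite("pics/w1.png",p[:,:,::-1])
p,d=r.camera("top");cv2.imwrite("pics/t1.png",p[:,:,::-1])
```

```text
2.6 [0.59857872 0.1054382  0.2633952 ] [ 9.96656615e-01 -8.17042013e-02 -1.23334024e-04  1.88256138e-05] [-0.43868808  0.3175848   0.07611561]
{'fx': 412.56949416025327, 'fy': 412.56949416025327, 'cx': 322.43428918924064, 'cy': 235.71482911702577, 'pose': array([[-0.16308772,  0.94462083,  0.28476988,  0.67685436],
       [-0.9866096 , -0.15672327, -0.04515873,  0.09119047],
       [ 0.00197219, -0.28832153,  0.95753162,  0.43475814],
       [ 0.        ,  0.        ,  0.        ,  1.        ]])}
```

View pics/w1.png

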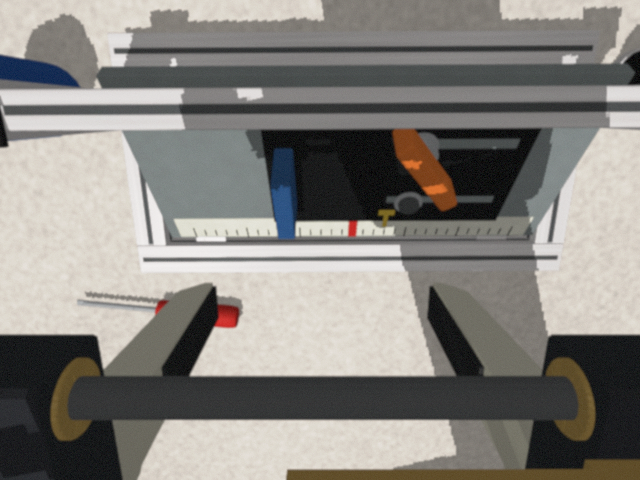

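View pics/t1.png

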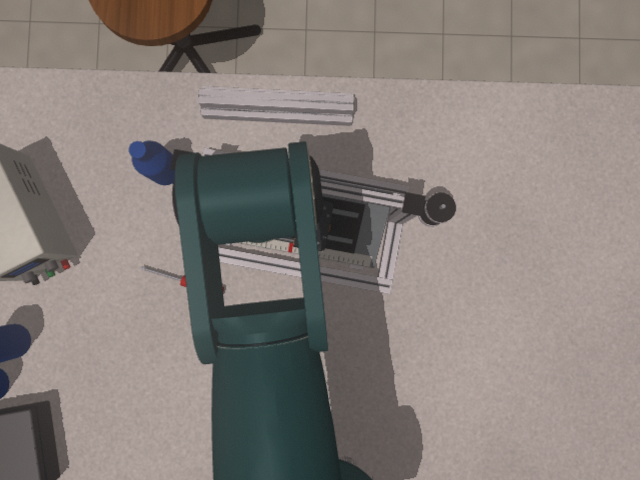

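```bash
cat >> h.py <<'E'
a=np.radians(-9.35);ex=np.array([np.cos(a),np.sin(a)]);ey=np.array([-np.sin(a),np.cos(a)])
def meas(p,d,cal,box=(250,130,480,245)):
    out={}
    for c in('orange','red','yellow','blue'):
        m=mask(p,c).astype(np.uint8);x0,y0,x1,y1=box;mm=np.zeros_like(m);mm[y0:y1,x0:x1]=m[y0:y1,x0:x1]
        k,lab,st,ce=cv2.connectedComponentsWithStats(mm)
        if k<2: continue
        i=1+np.argmax(st[1:,4]);v,u=np.where((lab==i)&(d>.05));Q=pts(d,cal,np.stack([u,v],1))
        R=np.stack([Q[:,:2]@ex,Q[:,:2]@ey,Q[:,2]],1);out[c]=R
        print(c,st[i],ce[i].round(1),'min',R.min(0).round(4),'mean',R.mean(0).round(4),'max',R.max(0).round(4))
    return out
def rig(p): p=np.asarray(p);return np.array([p[:2]@ex,p[:2]@ey,p[2]])
E
python3 - <<'E'
from cell import r
from h import *
f=np.load("pics/w1.npz");o=meas(f['p'],f['d'],r.calibration("wrist"))
print(rig(r.state()['position']))
b=o['blue']
for x in np.arange(.56,.62,.008):
    s=b[abs(b[:,0]-x)<.004]
    if len(s):print(x,s[:,1].min(),s[:,1].max(),s[:,2].max())
b=o['orange']
for x in np.arange(.57,.65,.008):
    s=b[abs(b[:,0]-x)<.004]
    if len(s):print(x,s[:,1].min(),s[:,1].max(),s[:,2].min(),s[:,2].max())
E
```

```text
orange [ 393  130   64   81 2378] [424.1 168. ] min [0.5731 0.0893 0.0849] mean [0.6163 0.1303 0.1552] max [0.6419 0.1525 0.1721]
red [349 220   8  16 105] [352.2 227.5] min [0.5396 0.1685 0.0546] mean [0.5492 0.1716 0.0623] max [0.5601 0.1748 0.0762]
yellow [379 210  16  16 118] [385.8 214.5] min [0.5543 0.1365 0.0721] mean [0.5663 0.1434 0.0809] max [0.5713 0.1501 0.0856]
blue [ 271  148   26   91 1955] [283.8 190.9] min [0.5569 0.2214 0.0763] mean [0.5977 0.2277 0.1384] max [0.6277 0.2426 0.157 ]
[0.57379821 0.20147341 0.26457729]
0.56 0.22265805475567976 0.23397856557242488 0.1276878005478066
0.5680000000000001 0.22148224041772752 0.24224990769048782 0.13400705314905037
0.5760000000000001 0.22142811292041045 0.24260694953879894 0.13892898178898666
0.5840000000000001 0.2214744837601121 0.2424701669531716 0.144811311181484
0.5920000000000001 0.22149287733939824 0.23555641092019441 0.15014617401011499
0.6000000000000001 0.22154537128354035 0.2356924278922453 0.1554144361473992
0.6080000000000001 0.22159882796491392 0.24063508394371597 0.1569881374770662
0.6160000000000001 0.2216532285228082 0.2387141146943944 0.14753446099170908
0.57 0.08930546565244742 0.08930546565244742 0.08491826172835909 0.08491826172835909
0.586 0.102459984055299 0.1179299576783237 0.09473078413182073 0.1428605798464574
0.594 0.1024052401279293 0.12476750548108219 0.09600071060093879 0.15006741845182087
0.602 0.10214711110667762 0.13243694556362356 0.12356908598844418 0.15501279862451323
0.61 0.10483882100713758 0.1400673892212378 0.1115454297891188 0.16015482778280987
0.618 0.11277421429306116 0.14761921848039636 0.1138064892530376 0.1666325377546154
0.626 0.1212499736725562 0.15242637469733578 0.13993768224113984 0.17124715491428855
0.634 0.12897181703863114 0.15246611418611497 0.14608015515910988 0.17214076254469807
0.642 0.13563880995596703 0.15236437097557884 0.14708433249669384 0.16417517761450562
```

Call:
arm_command(
  series=[
    [[0.012,0.025,0,0,0],[0.012,0.025,-0.03,0,0],[0.012,0.025,-0.06,0,0],[0.012,0.025,-0.09,0,0],[0.012,0.025,-0.11,0,0],[0.012,0.025,-0.126,0,0],[0.012,0.025,-0.126,0,0]],
  ],
)

```text
time: 3.58
position: [0.6106, 0.1311, 0.1368]
tool_rot: [0.997, -0.081, -0.001, 0.0]
wrist_force: [0.3, 0.0, 1.3]
width: 1.0
```

```bash
cat > look.py <<'E'
import sys
from cell import r
from h import *
n=sys.argv[1];s=r.state();print(s['time'],'tcp',s['position'].round(4),'rig',rig(s['position']).round(4),s['tool_rot'].round(4),'F',s['wrist_force'].round(1),s['width'])
cal=r.calibration("wrist");p,d=r.camera("wrist");cv2.imwrite(f"pics/{n}.png",p[:,:,::-1])
meas(p,d,cal,(0,0,640,480))
E
python3 look.py w2
```

```text
3.575 tcp [0.6106 0.1311 0.1368] rig [0.5812 0.2285 0.1368] [ 9.967e-01 -8.130e-02 -5.000e-04  1.000e-04] F [0.3 0.  1.3] 1.0000820057183903
orange [ 523  190   83  100 4271] [566.2 236.2] min [0.5608 0.0538 0.0749] mean [0.6144 0.1333 0.1574] max [0.6349 0.1531 0.1712]
red [400 285  14  15 148] [406.5 292.3] min [0.5395 0.1682 0.0539] mean [0.5471 0.1716 0.06  ] max [0.5547 0.1753 0.0655]
yellow [451 272  26  15 232] [462.4 276.8] min [0.5578 0.1358 0.0739] mean [0.5664 0.1435 0.0802] max [0.5711 0.1505 0.0842]
blue [ 300  191   36  136 4297] [318.2 255.5] min [0.5559 0.2191 0.076 ] mean [0.6007 0.2287 0.1398] max [0.6265 0.2395 0.156 ]
```

View pics/w2.png

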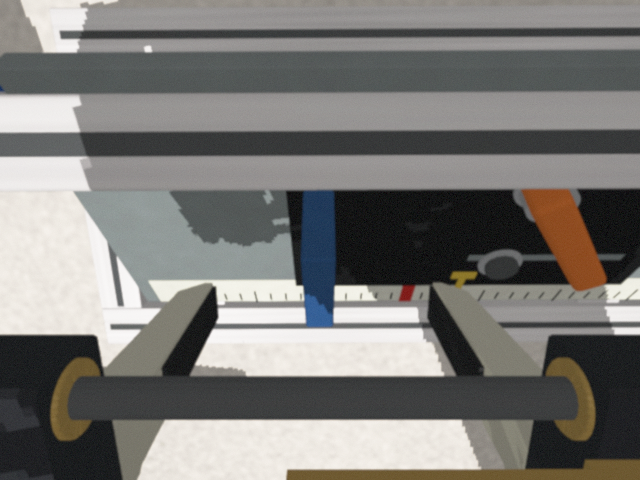

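Call:
arm_command(
  series=[
    [[0,0,0,0,0.5],[0,0,0,0,0.75],[0,0,0,0,0.85],[0,0,0,0,0.95],[0,0,0,0,1],[0,0,0,0,1],[0,0,0,0,1],[0,0,0,0,1]],
  ],
)

```text
time: 4.62
position: [0.6107, 0.1309, 0.1375]
tool_rot: [0.997, -0.081, 0.0, -0.0]
wrist_force: [0.9, -0.0, 1.1]
width: 0.189
```

```bash
python3 look.py w3
```

```text
4.625 tcp [0.6107 0.1309 0.1375] rig [0.5814 0.2284 0.1375] [ 0.9967 -0.0813  0.     -0.    ] F [ 0.9 -0.   1.1] 0.18936329437022548
orange [ 521  190   84  100 4239] [564.5 236. ] min [0.5616 0.0546 0.0753] mean [0.6143 0.1334 0.1574] max [0.6348 0.1531 0.1711]
red [400 285  14  15 158] [406.3 291.9] min [0.5392 0.1681 0.0534] mean [0.5474 0.1716 0.0601] max [0.5552 0.1754 0.0665]
yellow [450 272  26  19 245] [461.1 277.8] min [0.5537 0.1364 0.071 ] mean [0.5655 0.1437 0.0797] max [0.5711 0.1506 0.0842]
blue [ 300  191   36  135 4270] [318. 255.] min [0.5566 0.2192 0.0751] mean [0.6008 0.2287 0.1396] max [0.6266 0.2395 0.1558]
```

Call:
arm_command(
  series=[
    [[0,0,0,0,1],[0,0,0,0,1],[0.001,0.006,0,0,1],[0.002,0.012,0,0,1],[0.003,0.018,0,0,1],[0.004,0.024,0,0,1],[0.0045,0.0276,0,0,1],[0.0045,0.0276,0,0,1]],
  ],
)

```text
time: 5.68
position: [0.6149, 0.1586, 0.1381]
tool_rot: [0.997, -0.081, -0.0, 0.0]
wrist_force: [-7.1, 0.0, 6.8]
width: 0.003
```

Call:
arm_command(
  series=[
    [[0,0,0,0,1],[0,0,0,0,1]],
  ],
)

```text
time: 5.92
position: [0.6149, 0.1585, 0.1381]
tool_rot: [0.997, -0.081, -0.0, 0.0]
wrist_force: [-7.2, 0.1, 6.4]
width: 0.01
```

```bash
python3 look.py w4
```

```text
5.925 tcp [0.6149 0.1585 0.1381] rig [0.5809 0.2563 0.1381] [ 9.967e-01 -8.130e-02 -3.000e-04  0.000e+00] F [-7.2  0.1  6.4] 0.009991212169584077
orange [ 590  188   50  100 3143] [621.3 226.2] min [0.5658 0.0727 0.0793] mean [0.6176 0.1396 0.1566] max [0.635  0.1534 0.1707]
red [441 284  13  15 137] [447.6 291.5] min [0.5393 0.1682 0.0537] mean [0.5468 0.172  0.0597] max [0.5548 0.1756 0.0659]
yellow [452 271  26  20 255] [463. 277.] min [0.5528 0.1629 0.0705] mean [0.5652 0.1702 0.0796] max [0.5707 0.1772 0.0842]
blue [ 303  190   36   99 3148] [320.9 236.6] min [0.561  0.2454 0.0754] mean [0.6099 0.2554 0.1417] max [0.6266 0.2657 0.1559]
```

View pics/w4.png

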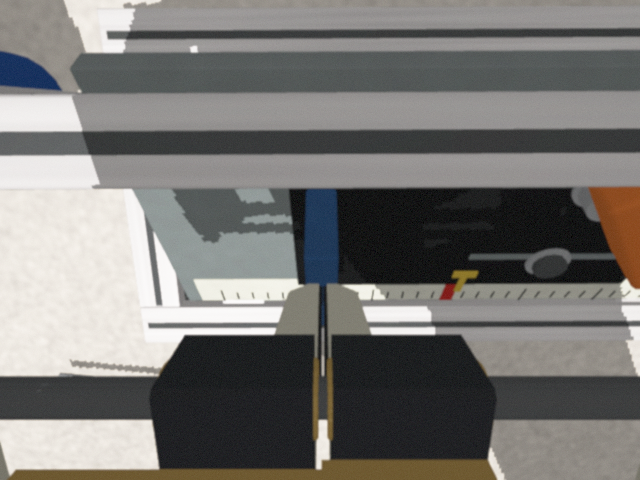

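Run:
```python
from cell import r
from h import *
p,d=r.camera("scene");cv2.imwrite("pics/s5.png",cv2.resize(p[160:340,230:450],None,fx=3.3,fy=3.3,interpolation=cv2.INTER_CUBIC)[:,:,::-1])
```

```text
(no output)
```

View pics/s5.png

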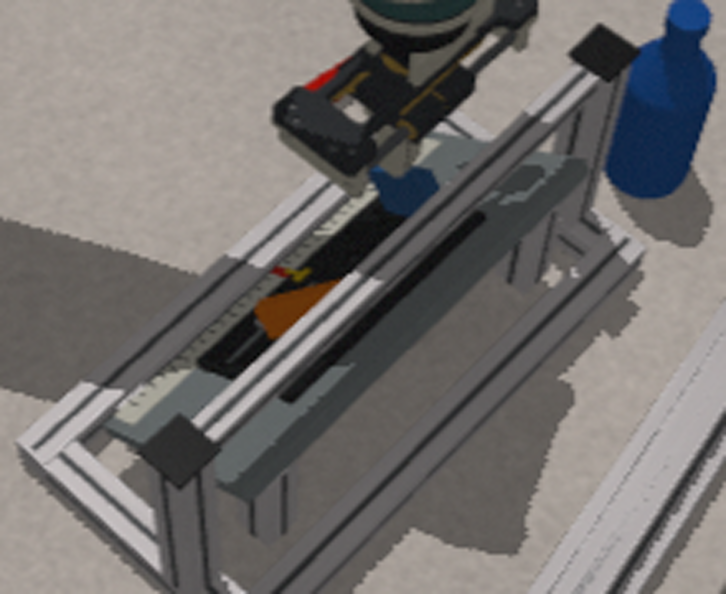

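Call:
arm_command(
  series=[
    [[0.0003,0.002,0,0,1],[0.0003,0.002,0,0,1],[0.0003,0.002,0,0,1]],
  ],
)

```text
time: 6.4
position: [0.6151, 0.1603, 0.1381]
tool_rot: [0.997, -0.081, -0.0, 0.0]
wrist_force: [-6.6, -1.5, 6.1]
width: 0.01
```

```bash
python3 look.py w6
```

```text
6.4 tcp [0.6151 0.1603 0.1381] rig [0.5809 0.2581 0.1381] [ 9.967e-01 -8.140e-02 -4.000e-04  3.000e-04] F [-6.6 -1.5  6.1] 0.010369183817291463
orange [ 594  188   46   99 2753] [622.9 224.7] min [0.5697 0.0759 0.0811] mean [0.6181 0.1406 0.1561] max [0.6349 0.1537 0.1701]
red [443 284  13  15 117] [449.3 292.2] min [0.5391 0.1682 0.0535] mean [0.5461 0.1725 0.0594] max [0.5549 0.1752 0.066 ]
yellow [452 271  26  20 253] [463.1 277. ] min [0.5526 0.1642 0.0702] mean [0.5652 0.1719 0.0796] max [0.5708 0.1791 0.0837]
blue [ 304  190   36   97 3150] [321.1 236.6] min [0.5603 0.2469 0.0754] mean [0.6099 0.2571 0.1416] max [0.6266 0.267  0.1556]
```

Call:
arm_command(
  series=[
    [[0,0,0,0,0.8],[0,0,0,0,0.5],[0,0,0,0,0.2],[0,0,0,0,0],[0,0,0,0,0],[0,0,0,0,0],[0,0,0,0,0],[0,0,0,0,0]],
  ],
)

```text
time: 7.45
position: [0.6155, 0.1605, 0.1374]
tool_rot: [0.997, -0.081, -0.0, 0.0]
wrist_force: [0.7, -1.3, -0.1]
width: 0.815
```

Call:
arm_command(
  series=[
    [[0,0,0.03,0,0],[0,0,0.06,0,0],[0,0,0.09,0,0],[0,0,0.12,0,0],[0,0,0.12,0,0]],
  ],
)

```text
time: 8.07
position: [0.6162, 0.1606, 0.2601]
tool_rot: [0.997, -0.081, 0.002, -0.001]
wrist_force: [0.1, -0.7, -1.0]
width: 1.004
```

```bash
python3 look.py w7
```

```text
8.075 tcp [0.6162 0.1606 0.2601] rig [0.5819 0.2586 0.2601] [ 9.967e-01 -8.130e-02  1.800e-03 -5.000e-04] F [ 0.1 -0.7 -1. ] 1.0043387571509783
orange [ 478  148   58   75 1876] [507.4 183.6] min [0.5836 0.1024 0.1048] mean [0.6149 0.1325 0.1564] max [0.6393 0.1529 0.171 ]
red [ 213  310   76   26 1477] [252.  322.6] min [0.4235 0.2951 0.0116] mean [0.4408 0.3337 0.0255] max [0.5761 0.378  0.2762]
yellow [412 221  16  16 110] [418.8 226.3] min [0.5534 0.1651 0.0711] mean [0.5648 0.1716 0.0792] max [0.5705 0.1786 0.0834]
blue [   0   60  138   95 5596] [42.1 97.8] min [0.6315 0.3583 0.0075] mean [0.6717 0.4522 0.1252] max [0.6967 0.4867 0.2252]
```

View pics/w7.png

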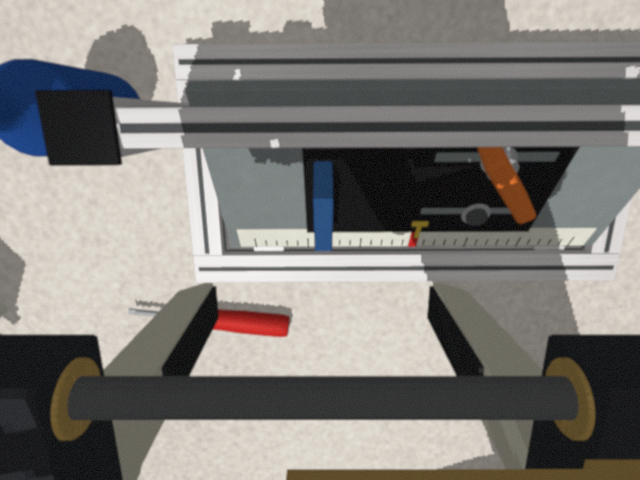

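Run:
```python
from cell import r
from h import *
cal=r.calibration("wrist");s=r.state();t=s['position'];T=cal['pose']
print(cal)
def proj(w):
    c=T[:3,:3].T@(w-T[:3,3]);return cal['cx']+cal['fx']*c[0]/-c[2],cal['cy']-cal['fy']*c[1]/-c[2]
E3=np.array([0,0,1.])
for dz in(-.025,-.006,.03):
  for dx in(-.0075,0,.0075):
    for dy in (-.0465,.0465):
      w=t+np.r_[ex*dx+ey*dy,dz];print(dz,dx,dy,np.round(proj(w)))
p,d=r.camera("wrist");np.savez("pics/w8.npz",p=p,d=d)
for uv in((205,292),(440,292),(190,320),(200,310),(205,300)):
    q=pts(d,cal,uv)[0];print(uv,d[uv[1],uv[0]],(rig(q)-rig(t)).round(4))
```

```text
{'fx': 412.56949416025327, 'fy': 412.56949416025327, 'cx': 322.43428918924064, 'cy': 235.71482911702577, 'pose': array([[-0.16237613,  0.94522947,  0.28315234,  0.69377565],
       [-0.98672802, -0.15593707, -0.04529282,  0.14633416],
       [ 0.00134184, -0.28674882,  0.95800486,  0.42962936],
       [ 0.        ,  0.        ,  0.        ,  1.        ]])}
-0.025 -0.0075 -0.0465 [409. 287.]
-0.025 -0.0075 0.0465 [229. 288.]
-0.025 0 -0.0465 [410. 274.]
-0.025 0 0.0465 [228. 274.]
-0.025 0.0075 -0.0465 [411. 260.]
-0.025 0.0075 0.0465 [227. 260.]
-0.006 -0.0075 -0.0465 [417. 304.]
-0.006 -0.0075 0.0465 [221. 304.]
-0.006 0 -0.0465 [418. 289.]
-0.006 0 0.0465 [219. 289.]
-0.006 0.0075 -0.0465 [420. 274.]
-0.006 0.0075 0.0465 [218. 274.]
0.03 -0.0075 -0.0465 [438. 345.]
0.03 -0.0075 0.0465 [199. 345.]
0.03 0 -0.0465 [440. 328.]
0.03 0 0.0465 [197. 328.]
0.03 0.0075 -0.0465 [441. 310.]
0.03 0.0075 0.0465 [195. 310.]
(205, 292) 0.17035794 [0.0081 0.0469 0.0149]
(440, 292) 0.16926984 [ 0.0086 -0.0498  0.0161]
(190, 320) 0.14912502 [0.0073 0.0463 0.0373]
(200, 310) 0.0 [ 0.0793 -0.0014  0.1715]
(205, 300) 0.16503902 [0.0073 0.0454 0.0207]
```

Call:
arm_command(
  series=[
    [[-0.004,-0.05,0,0,0.5],[-0.008,-0.1,0,0,1],[-0.012,-0.15,0,0,1],[-0.015,-0.189,0,0,1],[-0.015,-0.189,0,0,1],[-0.015,-0.189,0,0,1],[-0.015,-0.189,0,0,1],[-0.015,-0.189,0,0,1]],
  ],
)

```text
time: 9.18
position: [0.6006, -0.0277, 0.2572]
tool_rot: [0.997, -0.081, -0.0, -0.0]
wrist_force: [-0.1, -0.1, -0.6]
width: 0.188
```

Call:
arm_command(
  series=[
    [[0,0,0,0,1],[0,0,0,0,1],[0,0,0,0,1]],
  ],
)

```text
time: 9.55
position: [0.6005, -0.0284, 0.2574]
tool_rot: [0.997, -0.081, -0.0, 0.0]
wrist_force: [-0.1, -0.0, 1.0]
width: 0.004
```

```bash
python3 look.py w9
python3 - <<'E'
from cell import r
from h import *
cal=r.calibration("wrist");t=r.state()['position'];p,d=r.camera("wrist")
for v in range(270,345,5):
    for u in (300,310,335,350):
        if d[v,u]>0:
            q=rig(pts(d,cal,(u,v))[0])-rig(t)
            if q[2]>-.08: print((u,v),q.round(4))
E
```

```text
9.55 tcp [ 0.6005 -0.0284  0.2574] rig [0.5972 0.0695 0.2574] [ 0.9967 -0.0813 -0.      0.    ] F [-0.1 -0.   1. ] 0.0039315630283560474
orange [ 192  178   88   66 3104] [239.  206.2] min [0.5637 0.101  0.0759] mean [0.6135 0.1249 0.149 ] max [0.6361 0.1683 0.1703]
red [  37  322   88   26 1734] [ 81.  334.5] min [0.4237 0.2936 0.0041] mean [0.4397 0.3354 0.0212] max [0.4509 0.3835 0.0269]
yellow [196 237  19  16 162] [205.3 241.8] min [0.5535 0.1638 0.071 ] mean [0.566  0.1716 0.0794] max [0.5715 0.1801 0.0832]
blue [  40  181   71   87 3730] [ 75.5 224. ] min [0.5581 0.2482 0.0771] mean [0.5956 0.2523 0.1298] max [0.6274 0.268  0.1555]
(310, 285) [0.0081 0.0038 0.0076]
(335, 285) [ 0.0088 -0.0069  0.0091]
(300, 290) [0.0083 0.0078 0.0132]
(310, 290) [0.0079 0.0036 0.0124]
(335, 290) [ 0.0084 -0.0068  0.0135]
(350, 290) [ 0.0086 -0.013   0.014 ]
(300, 295) [0.0084 0.0075 0.0183]
(310, 295) [0.0083 0.0035 0.0181]
(335, 295) [ 0.0083 -0.0067  0.0182]
(350, 295) [ 0.0088 -0.0127  0.0191]
(300, 300) [0.0079 0.0073 0.022 ]
(310, 300) [0.009  0.0033 0.0242]
(335, 300) [ 0.0084 -0.0065  0
[... 479 characters left out ...]
) [0.0086 0.0065 0.0396]
(310, 320) [0.0087 0.0029 0.0399]
(335, 320) [ 0.0091 -0.006   0.0405]
(350, 320) [ 0.0086 -0.0113  0.0397]
(300, 325) [0.0084 0.0063 0.0428]
(310, 325) [0.0085 0.0028 0.043 ]
(335, 325) [ 0.0089 -0.0059  0.0437]
(350, 325) [ 0.009  -0.011   0.0439]
(300, 330) [0.0085 0.0061 0.0464]
(310, 330) [0.008  0.0027 0.0457]
(335, 330) [ 0.0084 -0.0058  0.0463]
(350, 330) [ 0.0083 -0.0109  0.0461]
(300, 335) [0.0349 0.0033 0.0949]
(310, 335) [0.0352 0.0012 0.0954]
(335, 335) [ 0.0354 -0.004   0.0958]
(350, 335) [ 0.0343 -0.0072  0.0939]
(300, 340) [0.0351 0.0031 0.0973]
(310, 340) [0.0354 0.0011 0.0978]
(335, 340) [ 0.0352 -0.004   0.0975]
(350, 340) [ 0.0354 -0.007   0.0977]
```

View pics/w9.png

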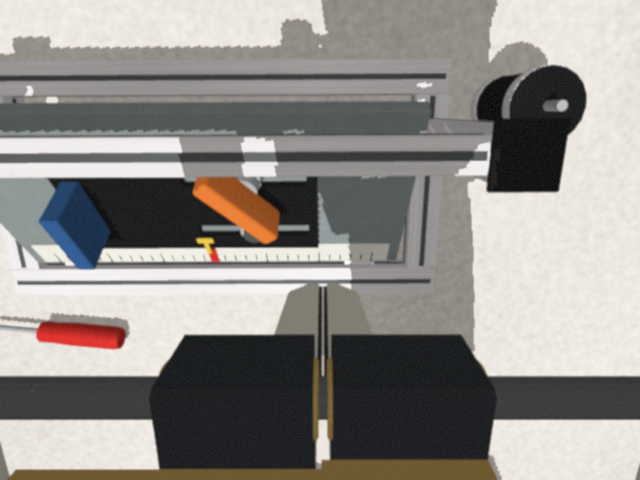

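Call:
arm_command(
  series=[
    [[0,0,-0.03,0,1],[0,0,-0.06,0,1],[0,0,-0.09,0,1],[0,0,-0.115,0,1],[0,0,-0.127,0,1],[0,0,-0.127,0,1]],
  ],
)

```text
time: 10.4
position: [0.6004, -0.0285, 0.1302]
tool_rot: [0.997, -0.081, -0.0, -0.0]
wrist_force: [-0.6, -0.4, 0.6]
width: 0.004
```

```bash
python3 look.py w10
```

```text
10.4 tcp [ 0.6004 -0.0285  0.1302] rig [0.597  0.0694 0.1302] [ 9.967e-01 -8.140e-02 -4.000e-04 -0.000e+00] F [-0.6 -0.4  0.6] 0.003923991745960995
orange [  93  267  159   62 5507] [194.1 289.5] min [0.5617 0.1012 0.0755] mean [0.6069 0.1193 0.1466] max [0.6243 0.1864 0.1667]
red [  0 420  54  13 592] [ 25.6 425.3] min [0.4225 0.2946 0.0116] mean [0.4317 0.3094 0.0238] max [0.4383 0.3309 0.0268]
yellow [131 301  29  19 284] [146.6 306.7] min [0.5527 0.1643 0.07  ] mean [0.5657 0.1719 0.0793] max [0.571  0.1809 0.0838]
```

View pics/w10.png

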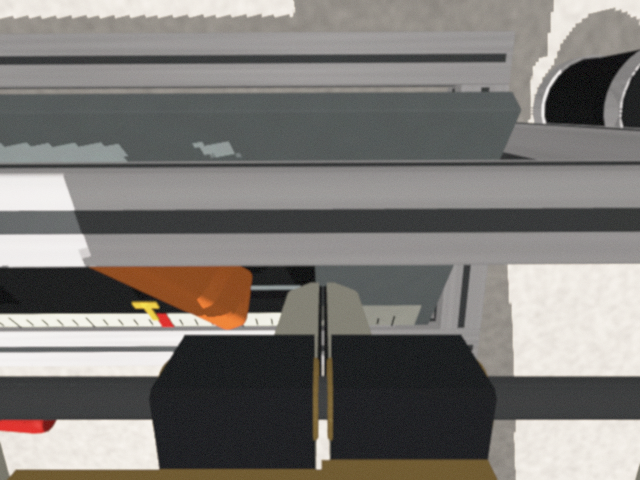

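Call:
arm_command(
  series=[
    [[0.0015,0.01,0,0,1],[0.003,0.017,0,0,1],[0.004,0.023,0,0,1],[0.004,0.027,0,0,1],[0.004,0.03,0,0,1],[0.004,0.03,0,0,1]],
  ],
)

```text
time: 11.2
position: [0.6043, 0.0007, 0.1307]
tool_rot: [0.997, -0.081, -0.0, 0.001]
wrist_force: [-4.8, -9.4, 2.9]
width: 0.004
```

```bash
python3 look.py w11
```

```text
11.2 tcp [0.6043 0.0007 0.1307] rig [0.5961 0.0989 0.1307] [ 9.967e-01 -8.150e-02 -3.000e-04  1.100e-03] F [-4.8 -9.4  2.9] 0.004388975351458087
orange [ 185  262  122   62 3775] [254.6 282.3] min [0.5619 0.105  0.0757] mean [0.6101 0.1239 0.1492] max [0.6258 0.1677 0.1677]
red [  0 420  88  12 802] [ 46.5 424.4] min [0.4228 0.295  0.012 ] mean [0.4323 0.3209 0.0244] max [0.4383 0.3595 0.0272]
yellow [182 299  27  19 290] [196.3 304.9] min [0.5532 0.1643 0.0705] mean [0.5658 0.1718 0.0794] max [0.5717 0.18   0.0838]
blue [   0  264   51   95 3326] [ 18.3 306.8] min [0.5571 0.2481 0.0823] mean [0.5816 0.25   0.1129] max [0.6066 0.2584 0.1301]
```

View pics/w11.png

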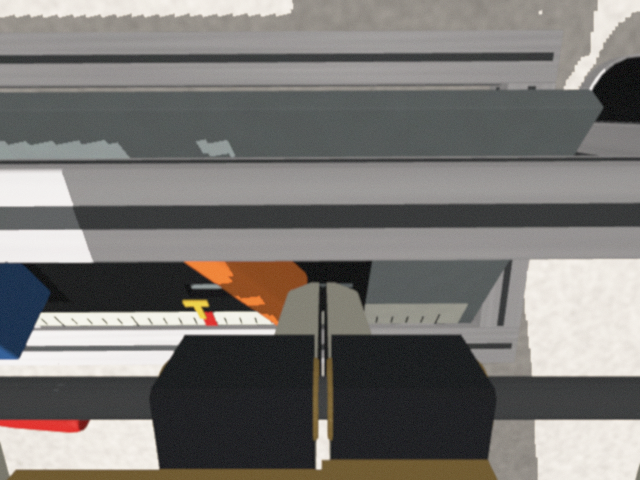

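Call:
arm_command(
  series=[
    [[0,0.005,0,0,1],[0,0.01,0,0,1],[-0.001,0.015,0,0,1],[-0.002,0.02,0,0,1],[-0.002,0.02,0,0,1]],
  ],
)

```text
time: 11.88
position: [0.6006, 0.0193, 0.1289]
tool_rot: [0.997, -0.082, -0.003, 0.003]
wrist_force: [-13.1, -18.7, -4.6]
width: 0.002
```

```bash
python3 look.py w12
```

```text
11.875 tcp [0.6006 0.0193 0.1289] rig [0.5895 0.1166 0.1289] [ 0.9966 -0.0819 -0.0026  0.0026] F [-13.1 -18.7  -4.6] 0.0017799533493598188
orange [ 237  237  126   78 5544] [286.9 267.7] min [0.5477 0.0956 0.0607] mean [0.6108 0.1298 0.1505] max [0.6296 0.1686 0.1702]
red [ 22 420  81   7 328] [ 70.  421.9] min [0.4235 0.2956 0.017 ] mean [0.4294 0.3176 0.0246] max [0.4332 0.3565 0.0269]
yellow [210 290  28  20 300] [224.6 296.1] min [0.552  0.1644 0.069 ] mean [0.5654 0.1719 0.0792] max [0.5712 0.1798 0.0836]
blue [   0  240   77  110 6555] [ 31.7 292.7] min [0.5574 0.2481 0.0802] mean [0.5878 0.2505 0.1221] max [0.6177 0.2634 0.1436]
```

View pics/w12.png

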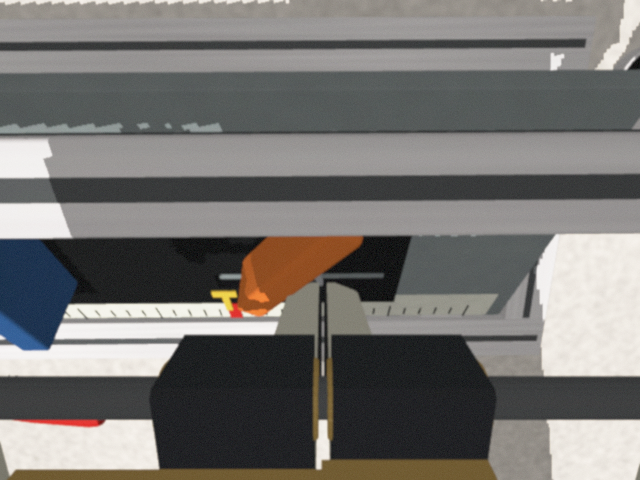

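```bash
cat > ang.py <<'E'
from cell import r
from h import *
cal=r.calibration("wrist");p,d=r.camera("wrist")
m=mask(p,'orange')&(d>.05);v,u=np.where(m);Q=pts(d,cal,np.stack([u,v],1))
X,Y,Z=Q[:,:2]@ex,Q[:,:2]@ey,Q[:,2]
c,s=np.cos(np.radians(35)),np.sin(np.radians(35))
U=(X-.610)*c+(Z-.160)*s;N=-(X-.610)*s+(Z-.160)*c
t=abs(N)<.003;print(t.sum(),'N pct',np.percentile(N,[5,50,95]))
h=np.stack([U[t],Y[t]],1).astype(np.float32);l=cv2.fitLine(h,cv2.DIST_HUBER,0,.01,.01).ravel()
print(l,'angle from upslope (clockwise +) =',-np.arctan(l[1]/l[0]),'clamp~',.65-np.arctan(l[1]/l[0]), cv2.minAreaRect(h*1000))
E
python3 ang.py
```

```text
239 N pct [-0.02384721 -0.00430997 -0.00303143]
[ 0.79227585 -0.6101631  -0.00152121  0.12359624] angle from upslope (clockwise +) = 0.6562664 clamp~ 1.3062663 ((-4.829797744750977, 127.02696990966797), (9.656052589416504, 63.01792526245117), 53.04277038574219)
```

Call:
arm_command(
  series=[
    [[-0.002,-0.01,0,0,1],[-0.004,-0.025,0,0,1],[-0.004,-0.03,0.02,0,1],[-0.004,-0.03,0.06,0,1],[-0.004,-0.03,0.1,0,1],[-0.004,-0.03,0.14,0,1],[-0.004,0.02,0.15,0,1],[-0.004,0.04,0.15,0,1]],
  ],
)

```text
time: 12.98
position: [0.5988, 0.0631, 0.2832]
tool_rot: [0.997, -0.081, 0.002, -0.0]
wrist_force: [0.4, -0.0, 0.1]
width: 0.004
```

Call:
arm_command(
  series=[
    [[0,0,0,0,1],[0,0,0,0,1],[0,0,0,0,1]],
  ],
)

```text
time: 13.35
position: [0.5985, 0.0607, 0.2802]
tool_rot: [0.997, -0.082, -0.0, 0.0]
wrist_force: [0.2, 0.2, 0.6]
width: 0.008
```

```bash
python3 look.py w13; sed -i 's/<.003;/<.007;/' ang.py; python3 ang.py
```

```text
13.35 tcp [0.5985 0.0607 0.2802] rig [0.5807 0.1571 0.2802] [ 9.967e-01 -8.180e-02 -2.000e-04  1.000e-04] F [0.2 0.2 0.6] 0.007992271368505435
orange [ 326  142   75   74 2745] [362.  175.5] min [0.5685 0.0928 0.08  ] mean [0.615  0.1269 0.1506] max [0.6401 0.152  0.171 ]
red [ 124  300   81   26 1527] [164.5 312.2] min [0.4226 0.2942 0.0096] mean [0.4392 0.3367 0.0219] max [0.4509 0.3828 0.0275]
yellow [296 213  18  16 155] [305.  217.9] min [0.5529 0.1638 0.0695] mean [0.5654 0.1713 0.0793] max [0.571  0.1796 0.084 ]
blue [ 176  155   42   86 2399] [196.6 196.8] min [0.5568 0.2489 0.0789] mean [0.596  0.2536 0.1327] max [0.6275 0.2699 0.1553]
1385 N pct [-0.02614132 -0.00684824 -0.00288861]
[ 0.78787386 -0.6158367  -0.00630279  0.12885123] angle from upslope (clockwise +) = 0.66344744 clamp~ 1.3134475 ((-5.819746017456055, 126.6707992553711), (14.286252975463867, 69.89437866210938), 53.16627883911133)
```

View pics/w13.png

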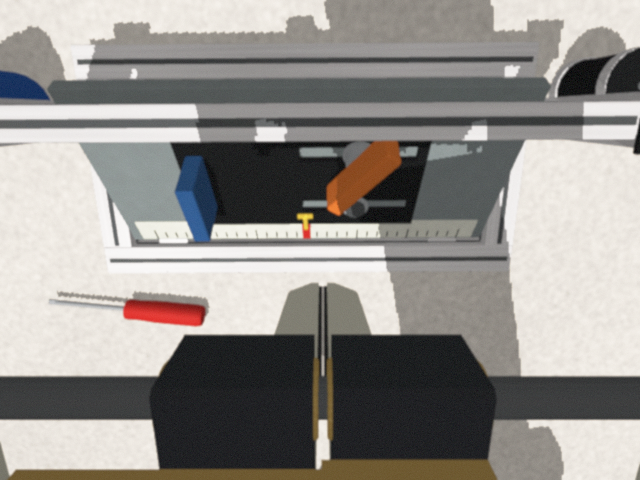

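The view shows the yellow pointer (305,218) standing right above the red mark (306,234) and the handle leaning clockwise at its stop. The arm is clear of everything.

Run:
```python
from cell import r
from h import *
p,d=r.camera("wrist");meas(p,d,r.calibration("wrist"),(250,130,420,250))
print(r.finish_job())
```

```text
orange [ 327  142   74   74 2749] [362.2 175.6] min [0.5685 0.0947 0.0804] mean [0.615  0.1271 0.1506] max [0.6401 0.1518 0.171 ]
red [304 224   6  14  50] [306.9 232.9] min [0.539  0.1683 0.0533] mean [0.5446 0.1708 0.058 ] max [0.5561 0.174  0.0665]
yellow [297 213  17  16 157] [305.1 217.9] min [0.5533 0.1641 0.0707] mean [0.5654 0.1715 0.0792] max [0.5712 0.1792 0.0846]
the job is handed in; nothing more can be done
None
```

The bracket's pointer is on the red mark, the T-handle is at its stop, and the job is handed in. No verdict is given.

- **Bracket:** I slid it about 28 mm in +y. My last measurement puts the pointer at y 0.1715 m along the rig and the mark at 0.171–0.172 m. That is within about 1 mm, against the 4 mm allowed.
- **Clamp:** With the gripper closed, I pushed the lower end of the T-handle towards +y until the force rose. The bar's angle then gave a clamp value of about 1.31 rad, so it is at the 1.3 rad stop. The bracket did not move during the tightening.
- **Finish:** The arm ended about 0.1 m above the handle with no contact force. It came nowhere near the bottle, motor or screwdriver. I did not measure their positions again.

**Disagreement:** The fingertips measured about 7 mm behind the reported TCP, not 25 mm ahead of it as the description says. So the first grasp shut on or just above the flange's top edge and dragged the bracket by friction (about 10 N) instead of gripping it. The bracket still ended on the mark. I used the measured fingertip position when pushing the handle.

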